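# Index the kite maker's painting turntable on by one hole

## Task

The wooden gourd on the painting turntable must be brought round for its next side: pull up the spring plunger knob, turn the board counter-clockwise (seen from above) to the very next hole and let the plunger drop fully home there, so that the board is locked. Turn it by one hole only; the gourd must stay standing in the middle of the board, and the paint pot and the spool standing on it.

Things in the scene. Friction and masses are not known exactly. Their poses are not given: they have to be found in the camera images.
- stand: fixed dark steel base, 276 mm across, of the indexing turntable. Its origin is on the turntable's axis at table height, z up; its x axis points towards the hole in which the plunger sits at the start. The turntable's wooden board (300 mm across, 12 mm thick, top face 56 mm over the table) turns on it about the vertical axis. A steel index plate with holes is hidden between base and board
- stage (a joint): angle of the wooden board in rad, 0 at the start hole, growing counter-clockwise seen from above; stops at -0.5 and 1.6. Pushed at the knob it drags with about 5 N while the pin rides on the plate, up to 10 N when set off briskly. The next hole lies somewhere between 0.78 and 1.30 rad, differently each time, out of sight under the board; a further hole, not wanted, lies 0.61 rad beyond it. The board can rock about 0.015 rad either way while locked
- plunger (a joint): height in m of the plunger: 0 = pin fully home in a hole (or as at the start), about 0.0085 = pin riding on the solid index plate between holes, 0.015 = pulled all the way up. A spring always pushes it down, with about 7 N when home and 10 N fully up; let go between holes the pin rests on the plate, slides over it as the board is turned, and snaps down by itself when it passes over a hole, after which the board will turn no further
- knob (a point): centre of the black plunger knob, a round upright cylinder 26 mm in diameter and 26 mm tall with a slightly tapered top; 99 mm over the table when home, 115 mm from the board's axis. The knob rises and sinks with the plunger and travels with the board. Below it are 14 mm of thin steel stem (10 mm), then a brass bush (22 mm across, top 72 mm over the table)
- gourd_center (a point): centre (half-way up) of the loose two-bellied wooden gourd, 100 mm tall and 70 mm across, standing on the middle of the board
- pot_center (a point): centre of a loose white paint pot, 42 mm across and 32 mm tall, standing on the board away from the knob
- spool_center (a point): centre of a loose wooden spool, 38 mm across and 34 mm tall, standing on the board away from the knob
Things that resemble listed ones, but are neither listed nor needed, are in the scene too. Leave any pink or purple look-alike of the part that bears gourd_center alone.

How it is judged:
On the way, in this order (a step that is already met when the one before it is completed fails the run):
1. the plunger is pulled up clear of the start hole (value of joint plunger above 0.0095 m and value of joint stage below 0.3 rad), for 0.05 s.
2. the board is turned on counter-clockwise (value of joint stage above 0.4 rad), for 0.05 s.
At the end, for the whole second after the job is handed in: The plunger is fully home (within 2 mm) in the next hole, the board at rest between 0.70 and 1.34 rad from its start, the gourd upright within 30 mm of the board's axis, pot and spool upright on the board (value of joint plunger below 0.002 m and value of joint stage between 0.7 and 1.34 rad and velocity of joint stage between -0.02 and 0.02 rad/s and angle between each of gourd_center, pot_center, spool_center's own z axis and vertical below 0.1 rad and horizontal distance between gourd_center and stand below 0.03 m and height (world z) of pot_center above 0.062 m and height (world z) of spool_center above 0.063 m); the robot touches nothing.
It fails at once if the gourd, the pot or the spool is tipped over (angle between any of gourd_center, pot_center, spool_center's own z axis and vertical above 0.6 rad).
It also fails if it takes over 51 s, if anything falls off the work surface, if the arm or the gripper's body presses on something with over 40 N, if the wrist force passes 120 N, or if a joint passes its speed limit or range.

## Robot

A 6-joint arm with a two-finger parallel gripper is mounted at the origin on the work surface. World frame = base frame: x ahead of the robot, y to its left, z up, the work surface at z = 0. Lengths are in m, angles in rad, forces in N, time in s.
With the tool pointing down it reaches from about 0.35 to 0.775 m from the base axis. Payload 7.3 kg.
Tool frame: the origin (TCP) lies on the centre line of the jaws, within the pads' length; the fingertips stand 17 mm ahead of it and the grasp point (between the pads) lies 2 mm behind it (robot.tip_extent is the distance from the TCP to the fingertips, in m); z points along the fingers, y is the line along which they close (so a half turn about z gives the same grasp; the last joint's range is limited). The gripper opens to 92 mm and grips with 3 to 60 N. Pads are 19 mm wide; open, the fingers measure 130 mm over their backs; the gripper's body (75 mm by 190 mm) begins 47 mm behind the grasp point.
Start: joints at [1.041, 0.342, 1.524, -0, 1.275, -0.146], TCP at [0.197, 0.487, 0.244] pointing down, gripper open.
Joint ranges: [-2.53, 2.53], [-0.77, 2.02], [0.04, 2.7], [-1, 4.14], [0.28, 2.66], [-3.11, 3.11]. Speed limits (rad/s): [2.57, 2.57, 3.14, 3.14, 3.14, 3.14].

## Interface

Orientations are given as [roll, pitch, yaw] about the fixed x, y, z axes, in that order (R = Rz(yaw) Ry(pitch) Rx(roll)).
In Python, from cell import robot gives the robot as it stands.
- The arm moves only by the tool step_arm, never from a script. Its argument "motion" is a list of rows, each a list of 2 entries, a list of its own where there are three numbers: the shift along the tool's x, y, z in units of 60 mm (1.0 is 60 mm), then the turn about the tool's z in rad. In form: [[[x, y, z], spin], ...]. A call has 1 to 10 rows; each row is the pose to reach, as a shift and turn from the pose commanded when the call began, along the tool's axes at that moment; what a row does not reach only later rows make up. A row lasts 1/8 s, in which the tool goes at most 62.5 mm and 10.7 degrees, less where a joint would pass 70% of its speed; a pose out of reach is approached as far as the arm can. A call with a gripper value outside its range is refused whole. "hand" is the closure in counts, from 0 (fully open) to 255 (shut), set as the call begins (left out, the last holds). The fingers move at their own pace and stop on an object; "squeeze" is the grip in N (left out, the last holds). Time passes only in rows, so rows that repeat a pose let the fingers close. It gives the time, the measured TCP pose, the force, the opening and the grip force at its end, in the units of the state.
- robot.observe(): the state, without advancing time (a new reading comes with each control period).
- robot.read_camera(name): name is "scene" or "top" or "wrist"; returns a dict with "pixels" (384x512x3 uint8, red, green, blue), "intrinsics" (3x3 intrinsics, pixels), "xyz" and "rotation" of the camera in the world; the wrist camera has in their place "T_tool_cam" (4x4, takes a point from camera to tool coordinates, whose origin is the TCP and whose axes are the flange's). Camera axes: x right, y up, looking along -z (the intrinsics and any distortion apply to the point x, -y, -z); pixel columns grow to the right and rows downward; lengths in m; the calibration is good to about 2 mm. A picture is of the moment at which its call begins: read the wrist's pose just before it. There is no depth.
- robot.hand_in(): hands the job in; it is judged then, once.
The state is a dict: "time": time; "qpos": joint angles; "qvel": joint speeds; "joint_efforts": joint torques, N m; "tool_pos": TCP position; "tool_rot": TCP orientation; "contact_force": force on the tool from outside, world axes, zero at the start; "torque": the same for the moment, N m; "opening": finger opening in m; "grip_force": force on a finger pad.
Only numpy, scipy, OpenCV 4.12 (cv2) and the standard library are available. Lean on these libraries where they do the work, as an engineer would, in place of code of your own. Each camera call takes 0.05 s, during which the arm holds its last target. There are 200 camera calls.

## Working session

There is one attempt and no reset: what is moved stays moved. The work goes in short steps, Python scripts to look and compute and a tool call to move; the robot and the scene stay as the last step left them, time stands still between calls to the robot, and variables do not carry over. Pictures are saved under pics/ and viewed, at most 10 in all, crops included, and the job is handed in when it is done.

Besides the shell and the picture viewer there is one more tool, called after ">>>" as name(argument=value, ...), one argument or row to a line, values as JSON. step_arm: Moves the arm, as the interface text tells. Its arguments: {"type":"object","properties":{"motion":{"type":"array"},"hand":{"type":"number"},"squeeze":{"type":"number"}},"required":["motion"]}

```bash
ls; mkdir -p pics; cat > h.py <<'E'
import numpy as np,cv2
from cell import robot
def ray(c,u,v,T=None):
    K=np.array(c["intrinsics"]);d=np.linalg.inv(K)@[u,v,1];d=np.array([d[0],-d[1],-d[2]])
    return np.array(c["xyz"]),np.array(c["rotation"])@d
def onz(c,u,v,z):
    o,d=ray(c,u,v);return o+d*(z-o[2])/d[2]
E
python3 - <<'E'
from h import *
a=robot.observe();print(a)
ims=[]
for n in("scene","top"):
    c=robot.read_camera(n);print(n,c["intrinsics"],c["xyz"],c["rotation"],[k for k in c])
    cv2.imwrite(f"pics/{n}0.png",c["pixels"][:,:,::-1])
E
```

```text
pics
{'time': 0.0, 'qpos': array([ 1.04101077e+00,  3.42734628e-01,  1.52504199e+00, -1.30630491e-05,
        1.27539827e+00, -1.45993330e-01]), 'qvel': array([-0.00096528,  0.00160803,  0.00056786, -0.00126717, -0.00056737,
        0.00080519]), 'joint_efforts': array([ 1.61944776e-03, -4.31245422e+01, -2.44222802e+01,  7.18597183e-02,
        5.59482677e-02, -2.06335158e-04]), 'tool_pos': array([0.19635962, 0.48647236, 0.24303005]), 'tool_rot': array([-3.14002543e+00, -2.17817983e-04,  2.75780406e+00]), 'contact_force': array([-0.06513658, -0.35292098,  0.57542151]), 'torque': array([-0.00089317, -0.00565529,  0.02856505]), 'grip_force': 0.0, 'opening': 0.09193588534721127}
scene [[413.91869547   0.         252.97709506]
 [  0.         413.91869547 198.20159081]
 [  0.           0.           1.        ]] [1.24575131 0.06819553 0.77049096] [0.79394194 0.01952959 1.4978872 ] ['pixels', 'intrinsics', 'xyz', 'rotation']
top [[379.17201095   0.         251.39955355]
 [  0.         379.17201095 188.81644541]
 [  0.           0.           1.        ]] [0.43191384 0.09140211 1.03796391] [ 0.11586972  0.01361363 -1.59775873] ['pixels', 'intrinsics', 'xyz', 'rotation']
```

```bash
cat > h.py <<'E'
import numpy as np,cv2
from scipy.spatial.transform import Rotation as Ro
from cell import robot
def cam(n):
    s=robot.observe();c=dict(robot.read_camera(n))
    if n=="wrist":
        T=np.array(c["T_tool_cam"]);R=Ro.from_euler("xyz",s["tool_rot"])
        c["xyz"]=np.array(s["tool_pos"])+R.apply(T[:3,3]);c["R"]=R.as_matrix()@T[:3,:3]
    else: c["R"]=Ro.from_euler("xyz",c["rotation"]).as_matrix()
    return c
def ray(c,u,v):
    d=np.linalg.inv(np.array(c["intrinsics"]))@[u,v,1]
    return np.array(c["xyz"]),c["R"]@[d[0],-d[1],-d[2]]
def onz(c,u,v,z):
    o,d=ray(c,u,v);return o+d*(z-o[2])/d[2]
def proj(c,p):
    q=c["R"].T@(np.array(p)-c["xyz"]);k=np.array(c["intrinsics"])@[q[0],-q[1],-q[2]];return k[:2]/k[2]
def two(c1,p1,c2,p2):
    o1,d1=ray(c1,*p1);o2,d2=ray(c2,*p2)
    t=np.linalg.lstsq(np.c_[d1,-d2],o2-o1,rcond=None)[0]
    a,b=o1+d1*t[0],o2+d2*t[1];return (a+b)/2,np.linalg.norm(a-b)
E
```

```text
(no output)
```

View pics/scene0.png

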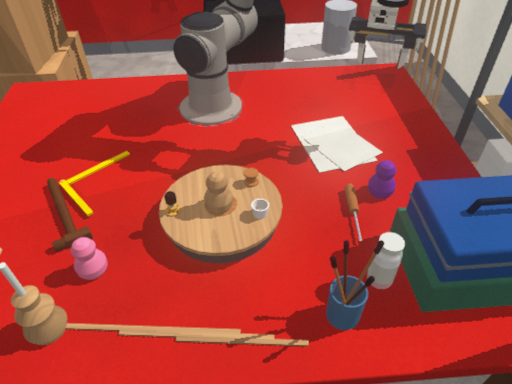

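View pics/top0.png

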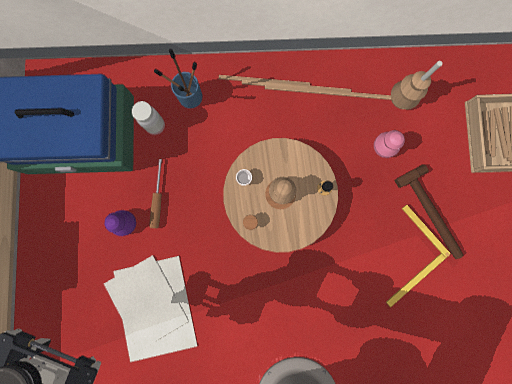

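The scene view shows the black knob on its brass bush at (170,198) on the board, with the gourd at (218,192), the pot at (260,209) and the spool at (251,177). In the top view the knob is at (327,186), the board at (281,195), the pot at (244,177) and the spool at (250,222).

Things that could be taken for the knob, by top-view pixel:
- the black knob on the board (327,186)
- the toolbox handle (45,112)
- the brush tips (172,52)

Look-alikes of the gourd are the pink one (390,143), the purple one (120,222) and the candle gourd (408,92). By the description, I choose the knob on the board.

```bash
cat > m.py <<'E'
from h import *
cs,ct=cam("scene"),cam("top")
def blob(c,roi,f):
    u0,v0,u1,v1=roi;p=c["pixels"][v0:v1,u0:u1].astype(int);m=f(p).astype(np.uint8)
    n,l,st,ce=cv2.connectedComponentsWithStats(m);i=1+np.argmax(st[1:,4]);return ce[i]+[u0,v0],st[i]
dark=lambda p:p.max(2)<50
ks,a=blob(cs,(155,185,190,220),dark);kt,b=blob(ct,(315,175,340,197),dark)
print("knob",ks,a,kt,b,two(cs,ks,ct,kt))
hsv=cv2.cvtColor(ct["pixels"],cv2.COLOR_RGB2HSV)
m=((hsv[...,0]>8)&(hsv[...,0]<30)&(hsv[...,2]>60)).astype(np.uint8);m[:120]=0;m[260:]=0;m[:,:215]=0;m[:,350:]=0
k=max(cv2.findContours(m,0,1)[0],key=cv2.contourArea);e=cv2.fitEllipse(cv2.convexHull(k));print("board",e,onz(ct,*e[0],.056))
print("radius",np.ptp([onz(ct,e[0][0]+s*e[1][0]/2,e[0][1],.056)[1] for s in(-1,1)]))
for n,u,v,z in(("pot",244,177,.088),("spool",250,222,.09)):print(n,onz(ct,u,v,z))
crop=np.hstack([cv2.resize(ct["pixels"][120:260,210:350],(400,400)),cv2.resize(cs["pixels"][150:260,150:290],(509,400))])[:,:800]
cv2.imwrite("pics/crop1.png",crop[:,:,::-1])
E
python3 m.py
```

```text
Traceback (most recent call last):
  File "m.py", line 7, in <module>
    ks,a=blob(cs,(155,185,190,220),dark);kt,b=blob(ct,(315,175,340,197),dark)
         ~~~~^^^^^^^^^^^^^^^^^^^^^^^^^^^
  File "m.py", line 5, in blob
    n,l,st,ce=cv2.connectedComponentsWithStats(m);i=1+np.argmax(st[1:,4]);return ce[i]+[u0,v0],st[i]
                                                      ~~~~~~~~~^^^^^^^^^^
ValueError: attempt to get argmax of an empty sequence
```

```bash
sed -i 's/p.max(2)<50/p.max(2)<85/' m.py; python3 m.py
```

```text
knob [170.05405405 197.90990991] [ 10   7  11  13 111] [327.17204301 185.97849462] [ 7  6 11 11 93] (array([ 0.54337475, -0.08769128,  0.09787325]), np.float64(1.3855049217563509e-05))
board ((280.28863525390625, 194.5785675048828), (113.86634826660156, 114.73057556152344), 117.10871124267578) [0.52931273 0.0269984  0.056     ]
radius 0.29567352679209535
pot [0.57344949 0.11926999 0.088     ]
spool [0.4594465  0.10705951 0.09      ]
```

View pics/crop1.png

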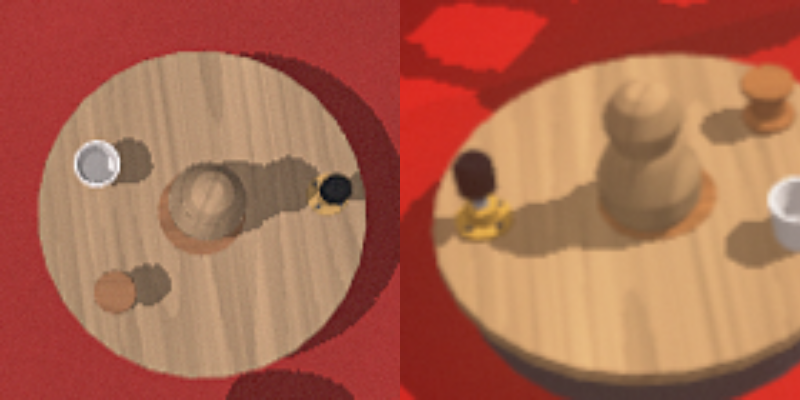

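The close crop confirms the choice: the black knob stands on its brass bush at the board's rim, in the clear. From two views it is at (0.543, -0.088, 0.098) with the board's axis at (0.529, 0.027), which gives a radius of 115 mm as described. I'll go above it with the jaws set tangentially.

>>> step_arm(
  motion=[
    [[-8.95, -6.7, 0], 1.06],
    [[-8.95, -6.7, 0], 1.06],
    [[-8.95, -6.7, 0], 1.06],
    [[-8.95, -6.7, 0], 1.06],
    [[-8.95, -6.7, 0], 1.06],
    [[-8.95, -6.7, 0], 1.06],
    [[-8.95, -6.7, 0], 1.06],
    [[-8.95, -6.7, 0], 1.06],
    [[-8.95, -6.7, 0], 1.06],
    [[-8.95, -6.7, 0], 1.06],
  ],
  hand=0,
  squeeze=40,
)

```text
time: 1.55
tool_pos: [0.5211, -0.0498, 0.2438]
tool_rot: [3.141, -0.0, 1.697]
contact_force: [0.9, 0.4, -0.2]
opening: 0.0919
grip_force: 0.0
```

>>> step_arm(
  motion=[
    [[-0.65, 0.28, 0.5], 0],
    [[-0.65, 0.28, 0.5], 0],
    [[-0.65, 0.28, 0.5], 0],
  ],
)

```text
time: 1.92
tool_pos: [0.5416, -0.084, 0.2137]
tool_rot: [-3.141, -0.001, 1.698]
contact_force: [-0.2, 0.5, 1.0]
opening: 0.092
grip_force: 0.0
```

```bash
python3 - <<'E'
from h import *
s=robot.observe();print(s["tool_pos"],s["tool_rot"],s["qpos"],s["contact_force"])
c=cam("wrist");print(np.round(c["T_tool_cam"],3).tolist(),c["xyz"])
print("pred knob top px",proj(c,[.543,-.088,.111]))
cv2.imwrite("pics/w1.png",c["pixels"][:,:,::-1])
E
```

```text
[ 0.54155283 -0.08396888  0.21371587] [-3.14103249e+00 -7.11400112e-04  1.69757460e+00] [-2.93926027e-01  4.09505248e-01  1.50719938e+00  4.46947163e-04
  1.22568991e+00 -4.20855871e-01] [-0.19353947  0.45813559  0.9768805 ]
[[-0.0, 0.955, 0.298, 0.081], [1.0, 0.001, -0.0, -0.0], [-0.001, 0.298, -0.955, -0.142], [0.0, 0.0, 0.0, 1.0]] [ 0.53102064 -0.00347999  0.35596101]
pred knob top px [256.44663743 201.45107242]
```

View pics/w1.png

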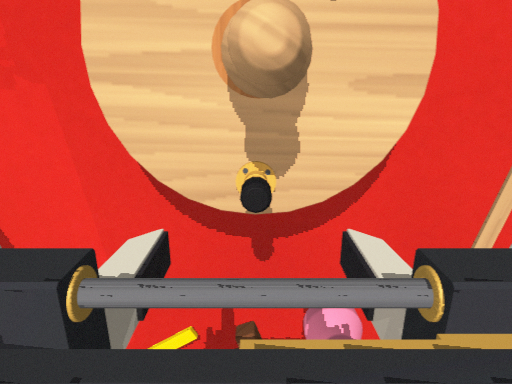

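The wrist view shows the knob upright at about (256,195), centred between the open fingers, with the gourd at (265,45) well clear. It matches the prediction of (256,201). I'll triangulate it once more from close by.

```bash
cat > k.py <<'E'
from h import *
c=cam("wrist");p=c["pixels"][165:225,225:290].astype(int);m=(p.max(2)<60).astype(np.uint8)
n,l,st,ce=cv2.connectedComponentsWithStats(m);i=1+np.argmax(st[1:,4]);print(st[i]);w=ce[i]+[225,165]
ct=cam("top")
print(w,onz(c,*w,.099),two(c,w,ct,(327.17,185.98)))
E
python3 k.py
```

```text
[ 16  13  30  35 847]
[255.35182999 194.74144038] [ 0.54225044 -0.08627325  0.099     ] (array([ 0.54300797, -0.08772917,  0.09568604]), np.float64(0.0014165143337318972))
```

>>> step_arm(
  motion=[
    [[-0.05, 0.01, 0.7], 0],
    [[-0.05, 0.01, 1.2], 0],
    [[-0.05, 0.01, 1.6], 0],
    [[-0.05, 0.01, 1.9], 0],
    [[-0.05, 0.01, 1.9], 0],
    [[-0.05, 0.01, 1.9], 0],
  ],
)

```text
time: 2.82
tool_pos: [0.5435, -0.0869, 0.101]
tool_rot: [3.14, 0.001, 1.699]
contact_force: [0.0, 0.2, -0.4]
opening: 0.0917
grip_force: 0.0
```

>>> step_arm(
  motion=[
    [[0, 0, 0], 0],
    [[0, 0, 0], 0],
    [[0, 0, 0], 0],
    [[0, 0, 0], 0],
    [[0, 0, 0], 0],
    [[0, 0, 0], 0],
  ],
  hand=255,
  squeeze=40,
)

```text
time: 3.58
tool_pos: [0.5428, -0.0873, 0.0996]
tool_rot: [-3.142, -0.0, 1.698]
contact_force: [-0.7, -0.6, -0.8]
opening: 0.0366
grip_force: 0.0
```

>>> step_arm(
  motion=[
    [[0, 0, 0], 0],
    [[0, 0, 0], 0],
    [[0, 0, 0], 0],
    [[0, 0, 0], 0],
  ],
)

```text
time: 4.08
tool_pos: [0.5428, -0.0873, 0.0997]
tool_rot: [-3.142, -0.0, 1.698]
contact_force: [0.5, -0.7, -0.0]
opening: 0.0249
grip_force: 40.0
```

>>> step_arm(
  motion=[
    [[0, 0, -0.1], 0],
    [[0, 0, -0.2], 0],
    [[0, 0, -0.21], 0],
    [[0, 0, -0.21], 0],
  ],
)

```text
time: 4.58
tool_pos: [0.5425, -0.0873, 0.112]
tool_rot: [-3.141, -0.0, 1.698]
contact_force: [0.6, -1.7, -9.5]
opening: 0.0249
grip_force: 40.0
```

The pull took the expected spring load of about 9.5 N and lifted the knob 12 mm. Next I'll turn the board about 0.5 rad along the arc.

>>> step_arm(
  motion=[
    [[0, 0.05, 0], -0.025],
    [[0.008, 0.19, 0], -0.1],
    [[0.019, 0.285, 0], -0.15],
    [[0.035, 0.38, 0], -0.2],
    [[0.055, 0.475, 0], -0.25],
    [[0.08, 0.567, 0], -0.3],
    [[0.11, 0.658, 0], -0.35],
    [[0.144, 0.748, 0], -0.4],
    [[0.183, 0.836, 0], -0.45],
    [[0.226, 0.92, 0], -0.5],
  ],
)

```text
time: 5.82
tool_pos: [0.5966, -0.0672, 0.1121]
tool_rot: [3.141, 0.001, 2.2]
contact_force: [2.2, -4.1, -9.3]
opening: 0.025
grip_force: 40.0
```

>>> step_arm(
  motion=[
    [[0, 0, 0], 0],
    [[0, 0, 0], 0],
  ],
)

```text
time: 6.08
tool_pos: [0.5964, -0.0673, 0.1123]
tool_rot: [3.141, 0.001, 2.197]
contact_force: [3.8, -4.2, -10.3]
opening: 0.0249
grip_force: 40.0
```

```bash
cat > a.py <<'E'
from h import *
s=robot.observe();p=s["tool_pos"];d=p[:2]-[.529,.027]
print(s["time"],p,"r",np.hypot(*d),"a",np.arctan2(d[1],d[0])-np.arctan2(-.1143,.0135),"yaw",s["tool_rot"][2],s["contact_force"],s["grip_force"])
E
python3 a.py
```

```text
6.075 [ 0.59643619 -0.06727122  0.11234961] r 0.11590816555651821 a 0.5033832007037556 yaw 2.19718051586769 [  3.79319076  -4.15713297 -10.32156038] 39.99795790761709
```

>>> step_arm(
  motion=[
    [[0, 0, 0.04], 0],
    [[0, 0, 0.07], 0],
    [[0, 0, 0.07], 0],
  ],
)

```text
time: 6.45
tool_pos: [0.5964, -0.0673, 0.1085]
tool_rot: [3.141, 0.001, 2.197]
contact_force: [3.4, -4.1, -7.7]
opening: 0.0246
grip_force: 40.0
```

>>> step_arm(
  motion=[
    [[0, 0, 0], 0],
    [[0, 0, 0.03], 0],
    [[0, 0, 0.06], 0],
    [[0, 0, 0.06], 0],
  ],
  hand=167,
)

```text
time: 6.95
tool_pos: [0.5958, -0.0666, 0.1046]
tool_rot: [3.141, -0.0, 2.198]
contact_force: [-0.3, -0.3, -0.3]
opening: 0.0316
grip_force: 0.0
```

```bash
python3 a.py
```

```text
6.95 [ 0.59578845 -0.06658833  0.10459028] r 0.11497596068847314 a 0.5022567433509675 yaw 2.197924262594139 [-0.28832782 -0.32688347 -0.25622654] 0.0
```

>>> step_arm(
  motion=[
    [[0.001, 0.03, 0], -0.015],
    [[0.003, 0.1, 0], -0.052],
    [[0.006, 0.15, 0], -0.08],
    [[0.011, 0.2, 0], -0.105],
    [[0.017, 0.25, 0], -0.13],
    [[0.024, 0.3, 0], -0.157],
    [[0.032, 0.35, 0], -0.184],
    [[0.042, 0.4, 0], -0.21],
    [[0.053, 0.45, 0], -0.237],
    [[0.065, 0.49, 0], -0.26],
  ],
)

```text
time: 8.2
tool_pos: [0.617, -0.0474, 0.1048]
tool_rot: [-3.14, 0.0, 2.46]
contact_force: [-4.3, -5.3, 2.9]
opening: 0.0317
grip_force: 3.7
```

```bash
python3 a.py
```

```text
8.2 [ 0.61700859 -0.04744256  0.10477644] r 0.11527014281240724 a 0.7511476461493933 yaw 2.4599043884030314 [-4.26759996 -5.26626766  2.89009146] 3.7004310104384786
```

The board follows, with about 6–7 N of drag. I'll continue in small steps and watch for the pin dropping.

>>> step_arm(
  motion=[
    [[0, 0.03, 0], -0.016],
    [[0.001, 0.06, 0], -0.032],
    [[0.002, 0.09, 0], -0.048],
  ],
)

```text
time: 8.57
tool_pos: [0.6206, -0.0431, 0.1048]
tool_rot: [-3.14, 0.001, 2.508]
contact_force: [-2.7, -5.6, 2.3]
opening: 0.0319
grip_force: 3.2
```

>>> step_arm(
  motion=[
    [[0, 0.03, 0], -0.016],
    [[0.001, 0.06, 0], -0.032],
    [[0.002, 0.09, 0], -0.048],
  ],
)

```text
time: 8.95
tool_pos: [0.6238, -0.0388, 0.1048]
tool_rot: [-3.14, 0.001, 2.556]
contact_force: [-3.1, -5.9, 2.9]
opening: 0.0319
grip_force: 3.2
```

>>> step_arm(
  motion=[
    [[0, 0.03, 0], -0.016],
    [[0.001, 0.06, 0], -0.032],
    [[0.002, 0.09, 0], -0.048],
  ],
)

```text
time: 9.32
tool_pos: [0.6269, -0.0343, 0.1048]
tool_rot: [-3.14, 0.001, 2.604]
contact_force: [-2.7, -4.9, 1.6]
opening: 0.0316
grip_force: 3.0
```

>>> step_arm(
  motion=[
    [[0, 0.03, 0], -0.016],
    [[0.001, 0.06, 0], -0.032],
    [[0.002, 0.09, 0], -0.048],
  ],
)

```text
time: 9.7
tool_pos: [0.6297, -0.0297, 0.1049]
tool_rot: [-3.14, 0.001, 2.651]
contact_force: [-1.3, -5.2, 1.2]
opening: 0.0315
grip_force: 2.8
```

>>> step_arm(
  motion=[
    [[0, 0.03, 0], -0.016],
    [[0.001, 0.06, 0], -0.032],
    [[0.002, 0.09, 0], -0.048],
  ],
)

```text
time: 10.07
tool_pos: [0.6323, -0.0249, 0.1049]
tool_rot: [-3.14, 0.002, 2.699]
contact_force: [-1.1, -6.1, 0.7]
opening: 0.0316
grip_force: 2.8
```

>>> step_arm(
  motion=[
    [[0, 0.03, 0], -0.016],
    [[0.001, 0.06, 0], -0.032],
    [[0.002, 0.09, 0], -0.048],
  ],
)

```text
time: 10.45
tool_pos: [0.6347, -0.02, 0.1049]
tool_rot: [-3.14, 0.002, 2.747]
contact_force: [0.2, -6.8, 0.7]
opening: 0.0316
grip_force: 2.9
```

>>> step_arm(
  motion=[
    [[0, 0.03, 0], -0.016],
    [[0.001, 0.06, 0], -0.032],
    [[0.002, 0.09, 0], -0.048],
  ],
)

```text
time: 10.82
tool_pos: [0.6364, -0.0135, 0.1046]
tool_rot: [3.141, 0.001, 2.795]
contact_force: [-0.7, -0.8, -0.1]
opening: 0.0317
grip_force: 0.3
```

```bash
python3 a.py
```

```text
10.825 [ 0.63643446 -0.01350995  0.10458733] r 0.1148182013536347 a 1.0926495155698601 yaw 2.7951573982313493 [-0.68486441 -0.83336178 -0.10867997] 0.322875321066487
```

The drag vanished, so the pin may have dropped. I'll check the knob's height from two views.

```bash
python3 - <<'E'
from h import *
cs,cw=cam("scene"),cam("wrist")
p=[.6364,-.0135,.099];us=proj(cs,p);uw=proj(cw,p);print(us,uw)
a,b=us.astype(int),uw.astype(int)
A=cs["pixels"][a[1]-40:a[1]+40,a[0]-40:a[0]+40];B=cw["pixels"][b[1]-75:b[1]+75,b[0]-75:b[0]+75]
cv2.imwrite("pics/k2.png",np.hstack([cv2.resize(A,(400,400)),cv2.resize(B,(400,400))])[:,:,::-1])
E
```

```text
[201.21914914 225.12711378] [254.27131624 257.4855561 ]
```

View pics/k2.png

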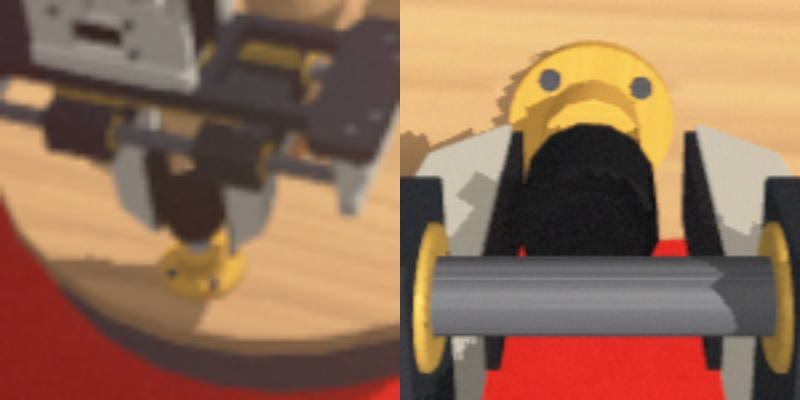

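>>> step_arm(
  motion=[
    [[0, 0.03, 0], -0.016],
    [[0.001, 0.06, 0], -0.032],
    [[0.001, 0.06, 0], -0.032],
  ],
)

```text
time: 11.3
tool_pos: [0.6372, -0.01, 0.1045]
tool_rot: [3.141, -0.0, 2.826]
contact_force: [0.4, 1.3, 1.3]
opening: 0.0319
grip_force: 0.0
```

The crop shows the knob low, with only a short bit of stem above the bush, and touching the pushing finger on the left. The pin seems to have dropped, with the board in its free play. I'll push a little more to confirm it is locked.

>>> step_arm(
  motion=[
    [[0, 0.025, 0], -0.013],
    [[0, 0.05, 0], -0.026],
    [[0, 0.05, 0], -0.026],
  ],
)

```text
time: 11.68
tool_pos: [0.6382, -0.0073, 0.1046]
tool_rot: [3.141, 0.0, 2.852]
contact_force: [-0.4, -0.5, 0.2]
opening: 0.032
grip_force: 0.0
```

```bash
python3 a.py; python3 - <<'E'
from h import *
c=cam("wrist");q=proj(c,[.637,-.01,.099]);print(q);u,v=q.astype(int)
p=c["pixels"][v-75:v+75,u-75:u+75]
cs=cam("scene");A=cs["pixels"][185:265,160:240]
cv2.imwrite("pics/k3.png",np.hstack([cv2.resize(A,(400,400)),cv2.resize(p,(400,400))])[:,:,::-1])
E
```

```text
11.675 [ 0.63821194 -0.007298    0.10456996] r 0.11447096348612687 a 1.1489345049000952 yaw 2.8521780765325735 [-0.35991813 -0.46675786  0.20586614] 0.0
[249.20087725 256.47416139]
```

View pics/k3.png

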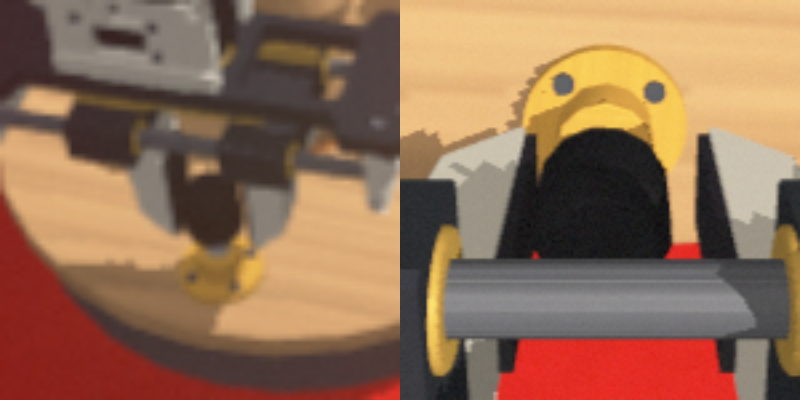

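```bash
python3 - <<'E'
from h import *
c=cam("wrist");cs=cam("scene");print(robot.observe()["tool_pos"],np.array(c["intrinsics"])[0,0])
C=np.array([.529,.027]);a=np.arctan2(-.0073-.027,.6382-.529)-.027
u=np.array([np.cos(a),np.sin(a)])
u0,v0=np.array([249,256])-75
f=lambda q:((q-[u0,v0])*400/150+[400,0]).round()
for h in(0,.0085):
    P=lambda r,z:np.r_[C+u*r,z]
    t=np.array([-u[1],u[0],0])
    print(h,"topinner",f(proj(c,P(.104,.112+h))),"mid sides",[f(proj(c,P(.115,.105+h)+s*.013*t)) for s in(-1,1)],
     "scene top/bot",[((proj(cs,P(.115,z+h))-[160,185])*5).round() for z in(.112,.099,.086)])
print("bush inner",f(proj(c,np.r_[C+u*.104,.072])),"scene bush top",((proj(cs,np.r_[C+u*.115,.072])-[160,185])*5).round())
E
```

```text
[ 0.63815052 -0.00743674  0.10455353] 327.1705445260745
0 topinner [601. 186.] mid sides [array([529., 219.]), array([670., 224.])] scene top/bot [array([210., 182.]), array([213., 202.]), array([216., 222.])]
0.0085 topinner [601. 211.] mid sides [array([524., 244.]), array([673., 249.])] scene top/bot [array([208., 169.]), array([211., 189.]), array([214., 209.])]
bush inner [604.  98.] scene bush top [220. 243.]
```

>>> step_arm(
  motion=[
    [[0, 0.025, 0], -0.013],
    [[0, 0.05, 0], -0.026],
    [[0, 0.05, 0], -0.026],
  ],
)

```text
time: 12.25
tool_pos: [0.6384, -0.006, 0.1045]
tool_rot: [-3.139, -0.001, 2.878]
contact_force: [-3.1, -7.1, 2.2]
opening: 0.0316
grip_force: 3.4
```

```bash
python3 a.py; cat > s.py <<'E'
from h import *
c=cam("wrist");cs=cam("scene");s=robot.observe();p=c["pixels"].astype(int)
# knob silhouette rows/cols inside the jaws
m=(p.max(2)<60).astype(np.uint8)
q=proj(c,np.r_[s["tool_pos"][:2],.099]).astype(int)
for dv in range(-36,12,4):
    r=m[q[1]+dv,q[0]-60:q[0]+60];e=np.flatnonzero(np.diff(np.r_[0,r,0]));print(q[1]+dv,(e+q[0]-60).tolist())
E
python3 s.py
```

```text
12.25 [ 0.6383778  -0.00600603  0.10454458] r 0.11424929545732326 a 1.1601585083909927 yaw 2.8783161411390843 [-3.07265825 -7.09868979  2.19730635] 3.421375156525528
221 []
225 []
229 []
233 [221, 225, 235, 263, 286, 290]
237 [220, 225, 232, 268, 286, 291]
241 [219, 225, 228, 270, 286, 292]
245 [218, 225, 227, 273, 286, 293]
249 [217, 273, 286, 294]
253 [216, 273, 286, 294]
257 [194, 195, 215, 274, 285, 295]
261 [194, 195, 214, 274, 285, 297]
265 [194, 195, 213, 274, 286, 297]
```

>>> step_arm(
  motion=[
    [[0, 0.03, 0], -0.013],
    [[0, 0.03, 0], -0.013],
    [[0, 0.03, 0], -0.013],
  ],
)

```text
time: 12.72
tool_pos: [0.6385, -0.0054, 0.1046]
tool_rot: [-3.137, -0.001, 2.891]
contact_force: [-4.3, -10.4, 3.9]
opening: 0.0316
grip_force: 5.6
```

```bash
python3 a.py
```

```text
12.725 [ 0.63845526 -0.0054178   0.10460765] r 0.11415501637826764 a 1.1652877282122085 yaw 2.8908451711980994 [ -4.29364932 -10.44200478   3.92967358] 5.563278998652095
```

>>> step_arm(
  motion=[
    [[0, 0.03, 0], 0],
    [[0, 0.06, 0], 0],
    [[0, 0.06, 0], 0],
  ],
)

```text
time: 13.1
tool_pos: [0.6389, -0.0044, 0.1047]
tool_rot: [-3.134, -0.002, 2.891]
contact_force: [-7.4, -18.9, 4.3]
opening: 0.0318
grip_force: 10.1
```

```bash
python3 a.py; python3 s.py|head -8
```

```text
13.1 [ 0.63890001 -0.00442545  0.10465905] r 0.11430472933654359 a 1.1747170641161042 yaw 2.89055419548837 [ -7.35340222 -18.88548165   4.29958061] 10.078656266786084
221 []
225 []
229 [247, 248]
233 [221, 224, 235, 263, 287, 290]
237 [220, 225, 231, 267, 286, 291]
241 [219, 225, 228, 270, 286, 292]
245 [218, 225, 226, 272, 286, 293]
249 [217, 273, 286, 294]
```

The force climbed to about 20 N with no movement, so the board is locked. I'll back off, open and lift straight up.

>>> step_arm(
  motion=[
    [[0, -0.05, 0], 0],
    [[0, -0.11, 0], 0],
    [[0, -0.11, 0], 0],
    [[0, -0.11, 0], 0],
  ],
)

```text
time: 13.7
tool_pos: [0.6385, -0.0063, 0.1045]
tool_rot: [-3.14, -0.0, 2.891]
contact_force: [-1.8, -4.8, 0.7]
opening: 0.0317
grip_force: 3.0
```

>>> step_arm(
  motion=[
    [[0, 0, 0], 0],
    [[0, 0, 0], 0],
    [[0, 0, 0], 0],
    [[0, 0, 0], 0],
    [[0, 0, 0], 0],
  ],
  hand=110,
)

```text
time: 14.32
tool_pos: [0.6388, -0.0056, 0.1045]
tool_rot: [3.141, 0.0, 2.891]
contact_force: [-0.5, 0.1, -0.8]
opening: 0.0522
grip_force: 0.0
```

>>> step_arm(
  motion=[
    [[0, 0, -0.5], 0],
    [[0, 0, -1], 0],
    [[0, 0, -1.8], 0],
    [[0, 0, -1.8], 0],
    [[0, 0, -1.8], 0],
  ],
)

```text
time: 14.95
tool_pos: [0.6384, -0.0057, 0.2121]
tool_rot: [3.142, -0.001, 2.891]
contact_force: [0.2, -0.4, -0.1]
opening: 0.0522
grip_force: 0.0
```

```bash
python3 a.py; python3 - <<'E'
from h import *
c,ct,cs=cam("wrist"),cam("top"),cam("scene")
cv2.imwrite("pics/w4.png",np.hstack([cv2.resize(c["pixels"],(400,300)),cv2.resize(cs["pixels"][140:275,130:310],(400,300))])[:,:,::-1])
p=[.639,-.009,.099]
def blob(c,thr,w):
    u,v=proj(c,p).astype(int);m=(c["pixels"][v-w:v+w,u-w:u+w].max(2)<thr).astype(np.uint8)
    n,l,st,ce=cv2.connectedComponentsWithStats(m);i=l[w,w];print((u,v),i,st[i]);return ce[i]+[u-w,v-w]
w=blob(c,60,40);s=blob(cs,85,14)
print(w,s,two(c,w,cs,s))
E
```

```text
14.95 [ 0.63836945 -0.00569973  0.21205872] r 0.1141531810141398 a 1.1627062392746534 yaw 2.890742707970763 [ 0.22191323 -0.37009814 -0.05315392] 0.0
(np.int64(250), np.int64(194)) 1 [ 24  23  31  35 860]
(np.int64(203), np.int64(225)) 1 [  8   9  11  14 125]
[249.59651163 194.28372093] [201.984 226.552] (array([ 0.6393889 , -0.01112747,  0.09746694]), np.float64(0.0016453115255225116))
```

View pics/w4.png

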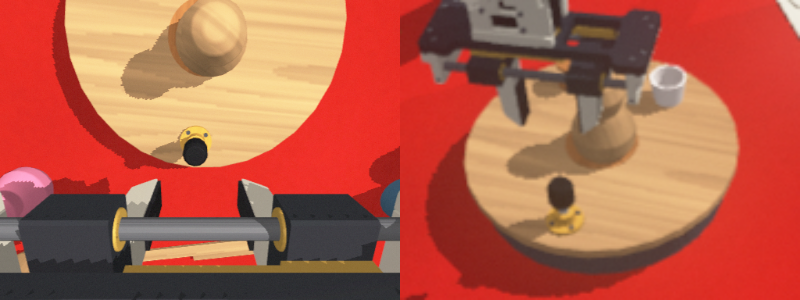

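The knob is at 97.5 mm, the same as at the start (home), with the board at about 1.12 rad; the gourd and pot are standing. I'll move the arm clear and make one last check that includes the spool.

>>> step_arm(
  motion=[
    [[0, 0, -1], 0],
    [[0, 2, -1], 0],
    [[0, 3, -1], 0],
    [[0, 4, -1], 0],
    [[0, 4, -1], 0],
    [[0, 4, -1], 0],
  ],
)

```text
time: 15.85
tool_pos: [0.6977, 0.2312, 0.2695]
tool_rot: [-3.141, -0.003, 2.896]
contact_force: [0.3, -1.3, 0.0]
opening: 0.0523
grip_force: 0.0
```

```bash
python3 a.py; python3 - <<'E'
from h import *
ct,cs=cam("top"),cam("scene")
cv2.imwrite("pics/f.png",np.hstack([cv2.resize(ct["pixels"][120:260,210:360],(400,373)),cv2.resize(cs["pixels"][140:275,140:285],(400,373))])[:,:,::-1])
E
```

```text
15.85 [0.69767966 0.23122488 0.26950551] r 0.2648785179722737 a 2.3336616842206137 yaw 2.896129070208798 [ 0.25535286 -1.34799572  0.0320871 ] 0.0
```

View pics/f.png

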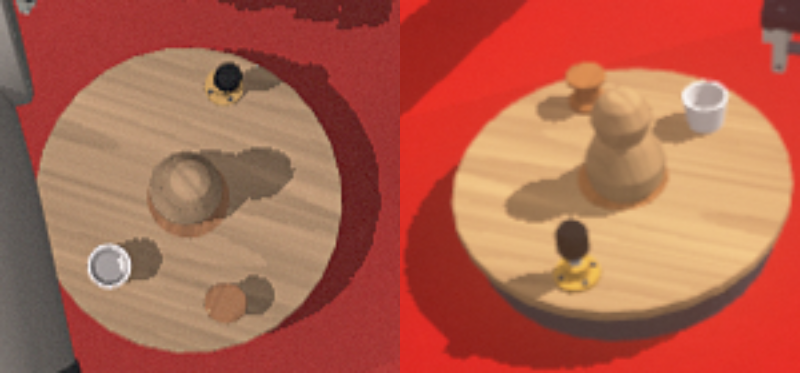

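The gourd stands in the middle, the pot and spool are upright, the knob is low at about 1.12 rad, and the arm is clear of everything.

```bash
python3 -c "
from cell import robot
print(robot.hand_in())"
```

```text
the job is handed in; nothing more can be done
None
```

The job is handed in (no verdict came back): the board is turned to the next hole at about 1.12 rad and locked, the knob is back at its home height, the gourd, pot and spool are standing, and the arm is clear.

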